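# Close up a repaired desk console and draw its lid tight with the quarter-turn cam latch

## Task

The repair inside the green sloping console is finished: bring its hinged lid down onto the rubber seal and turn the wing latch a quarter turn clockwise, all the way to its stop, so that the cam draws the lid down tight and flush. Leave it shut and latched, and leave the tools and parts lying around it where they are.

Things in the scene. Friction and masses are not known exactly. Their poses are not given: they have to be found in the camera images.
- console: Dull green sheet-metal desk console (control box), fixed on the bench: 220 mm wide (its y), 145 deep (x), front wall 55 high, back 186 high, so its closed lid slopes up from front to back at 42 degrees. Origin: centre of the underside; -x is the low front, which looks towards world -x within 0.3 rad; z up.
- lid_hinge (a point): Point on the hinge line, middle of the lid's rear (high) edge: 72 mm behind (console +x) and 186 mm above the console's origin. Axes turn with the lid: y along the hinge line, x in the lid's plane from its free front edge to the hinge, z square to the lid, out of its outer face. The lid's outer face is at z = +5 mm.
- lid_front (a point): Middle of the lid's free front edge, on its outer face: x = -198, y = 0, z = +5 mm in the lid_hinge axes, and the same axes. The lid is a plate 5 mm thick, 228 mm wide, 198 mm from hinge to front edge, with a 12 mm down-turned lip. A meter and two buttons stand up to 15 mm high on it, all within 75 mm of the hinge.
- lid (a joint): Opening angle of the lid (rad): 0 = flush on the box, positive = open (a right-hand turn about the lid_hinge y axis lifts the front edge). The hinge is stiff: the lid stays at any angle where it is left, and 1 to 5 N at the wing moves it. It starts 0.12 to 0.3 open, and goes no farther than 0.9.
- seal (a joint): Sprung rubber seal under the lid's edge (rad, same sense as joint lid): 0.022 = free, standing about 4 mm proud at the front; 0 = squeezed flush. The lid meets it at lid = 0.022. Squeezing it flush by hand takes about 15 N on the wing; let go unlatched, it lifts the lid back to 0.022.
- latch_wing (a point): Middle of the black wing knob's grip, on the knob's axis: x = -160, y = 0, z = +26 mm in the lid_hinge axes. Wing: bar 48 mm long, 11 thick, 22 tall (17 mm below this point to 5 mm above); a flat ring 30 mm across lies 19 mm below it, the lid's face 21 mm below. Clear for 75 mm around on the lid. Axes turn with the knob: z out of the lid, y along the wing, x across it.
- latch (a joint): Turn of the wing knob (rad): 0 = open, wing parallel to the lid's front edge; grows clockwise looking at the lid's outer face; 1.5 = its stop, latched, wing square to the front edge (up and down the slope). It starts 0 to 0.2 and stays where it is left. Turning it takes up to about 0.3 N m.
- cam_tip (a point): Tip of the steel cam bar inside the lid, 32 mm from the knob's axis, turning with it. Below 0.4 rad it passes freely through the opening as the lid comes down; from 0.6 it runs under a ramp behind the front rim, which catches it if joint lid is below about 0.03, and draws the lid flush by 1.3. Turned while the lid is higher, it fouls the rim.
- desk_lamp: White LED desk lamp, fixed: round base 104 mm across to the left of the console (origin under its centre), upright 16 mm post, and a level arm that runs from the post 368 mm along the lamp's -y, above the latch. The arm is 22 mm wide and 14 mm high, its underside 300 mm above the bench, so the latch cannot be reached from straight above; come in from the front.
- lamp_arm_end (a point): Free end of the lamp's arm, at the middle of its section, 307 mm above the bench; it lies some 100 mm to the right of the latch.
- screwdriver: Bystander, to be left alone: red-handled screwdriver lying flat, 210 mm long. Origin: centre of its underside.
- pliers: Bystander, to be left alone: red-handled combination pliers lying flat, about 165 mm long. Origin: centre of its underside.
- tape_roll: Bystander, to be left alone: roll of black tape lying flat, 68 mm across, 19 mm high. Origin: centre of its underside.
- torch: Bystander, to be left alone: black pocket torch lying flat, 107 mm long, 34 mm high. Origin: centre of its underside.
- flange: Bystander, to be left alone: turned aluminium lamp flange, 144 mm across, 30 mm high. Origin: centre of its underside.
- screw_dish: Bystander, to be left alone: shallow steel dish, 90 mm across, 22 mm high. Origin: centre of its underside.
- multimeter: Bystander, to be left alone: dark grey hand multimeter lying on its back, 150 x 75 x 43 mm. Origin: centre of its underside.

How it is judged:
By the outcome, as a careful person would: the job done as asked, in the order asked, and still so for the second after the job is handed in, with the robot touching nothing.
It also fails if it takes over 35 s, if anything falls off the work surface, if the arm or the gripper's body presses on something with over 40 N, if the wrist force passes 120 N, or if a joint passes its speed limit or range.

## Robot

A 6-joint arm with a two-finger parallel gripper is mounted at the origin on the work surface. World frame = base frame: x ahead of the robot, y to its left, z up, the work surface at z = 0. Lengths are in m, angles in rad, forces in N, time in s.
With the tool pointing down it reaches from about 0.375 to 0.9 m from the base axis. Payload 3.1 kg.
Tool frame: the origin (TCP) lies between the finger pads; the fingertips stand 8 mm ahead of it and the grasp point (between the pads) lies 11 mm behind it; z points along the fingers, y is the line along which they close (so a half turn about z gives the same grasp; the last joint's range is limited). The gripper opens to 85 mm and grips with 20 to 120 N. Pads are 22 mm wide; open, the fingers measure 114 mm over their backs; the gripper's body (76 mm by 85 mm) begins 54 mm behind the grasp point. The pads swing forward as they close: fully open they stand 13 mm farther back than shut.
Start: joints at [1.087, 0.527, 1.433, -0, 1.181, -0.178], TCP at [0.188, 0.596, 0.239] pointing down, gripper open.
Joint ranges: [-3.08, 3.08], [-0.75, 2.2], [0.22, 2.44], [-1.43, 4.57], [0, 2.65], [-2.85, 2.85]. Speed limits (rad/s): [2.79, 2.79, 3.14, 3.14, 3.14, 3.14].

## Interface

Orientations are given as a unit quaternion [x, y, z, w].
In Python, from station import readout, cams, sign_off gives the robot as it stands.
- The arm moves only by the tool send_rows, never from a script. Its argument "commands" is text: rows parted by semicolons, each of 5 numbers parted by spaces: the finger opening in mm, from 0 to 85.4, then the shift along the tool's x, y, z each as a share of 0.02 m, from -1 to 1, then the turn about the tool's z as a share of 4 degrees, from -1 to 1. In form: grip dx dy dz spin; .... A call has 1 to 20 rows; each row shifts and turns the commanded pose from where the row before left it, along the tool's axes as they then stand; what a row does not reach is not made up. A row lasts 1/12 s, in which the tool goes at most 41.7 mm and 7.16 degrees, less where a joint would pass 70% of its speed; a pose out of reach is approached as far as the arm can. A call with a number of a shift or a turn outside -1 to 1 is refused whole. A call with a gripper value outside its range is refused whole. The fingers move at their own pace and stop on an object; "grip_force" is the grip in N (left out, the last holds). Time passes only in rows, so rows that do not move let the fingers close. It gives the time, the measured TCP pose, the force, the opening and the grip force at its end, in the units of the state.
- readout.sense(): the state, without advancing time (a new reading comes with each control period).
- cams.snapshot(name): name is "scene" or "top" or "wrist"; returns a dict with "pixels" (420x560x3 uint8, red, green, blue), "intrinsics" (3x3 intrinsics, pixels), "dist" ([k1, k2, p1, p2, k3] as OpenCV has them; the pictures are not rectified), "eye" and "rotation" of the camera in the world. Camera axes: x right, y down, z forward; pixel columns grow to the right and rows downward; lengths in m; the calibration is good to about 2 mm. A picture is of the moment at which its call begins. There is no depth.
- sign_off(): hands the job in; it is judged then, once.
The state is a dict: "t": time; "q": joint angles; "qd": joint speeds; "tau": joint torques, N m; "tcp_pos": TCP position; "tool_rot": TCP orientation; "force": force on the tool from outside, world axes, zero at the start; "ft_torque": the same for the moment, N m; "finger_gap": opening from 0.0 (shut) to 1.0 (fully open); "gripper_force": force on a finger pad.
Only numpy, scipy, OpenCV 4.12 (cv2) and the standard library are available. Lean on these libraries where they do the work, as an engineer would, in place of code of your own. Each camera call takes 0.05 s, during which the arm holds its last target. There are 200 camera calls.

## Working session

There is one attempt and no reset: what is moved stays moved. The work goes in short steps, Python scripts to look and compute and a tool call to move; the robot and the scene stay as the last step left them, time stands still between calls to the robot, and variables do not carry over. Pictures are saved under pics/ and viewed, at most 10 in all, crops included, and the job is handed in when it is done.

Besides the shell and the picture viewer there is one more tool, called after "Request:" by a JSON object that holds its "name" and its "arguments", one argument or row to a line. send_rows: Moves the arm, as the interface text tells. Its arguments: {"type":"object","properties":{"commands":{"type":"string"},"grip_force":{"type":"number"}},"required":["commands"]}

```bash
mkdir -p pics; ls
python3 - <<'E'
from station import readout, cams
import cv2, numpy as np
s=readout.sense(); print({k:np.round(v,4).tolist() for k,v in s.items()})
for n in("scene","top"):
    c=cams.snapshot(n); cv2.imwrite(f"pics/{n}0.png",cv2.resize(c["pixels"][:,:,::-1],(800,600),interpolation=cv2.INTER_CUBIC))
    print(n,c["intrinsics"].tolist(),c["dist"],c["eye"],c["rotation"].tolist() if hasattr(c["rotation"],'tolist') else c["rotation"])
E
```

```text
pics
{'t': 0.0, 'q': [1.0865, 0.5285, 1.4339, -0.0, 1.1814, -0.1785], 'qd': [0.0012, -0.0016, -0.0008, -0.0013, -0.0007, 0.0005], 'tau': [-0.0011, -44.2355, -17.8023, -0.0005, 0.0084, -0.0], 'tcp_pos': [0.1878, 0.5954, 0.2383], 'tool_rot': [0.1523, 0.9883, -0.001, -0.0004], 'force': [-0.1976, -0.4663, 0.4757], 'ft_torque': [0.0048, -0.0029, 0.0051], 'gripper_force': 0.0, 'finger_gap': 0.9988}
scene [[439.8711819145529, 0.0, 284.02861099788277], [0.0, 439.8711819145529, 201.90331684231856], [0.0, 0.0, 1.0]] [-0.14216708  0.          0.          0.          0.        ] [1.47326317 0.67308789 1.20480633] [0.4252511647447927, 0.8056914785735848, -0.36620787116065323, -0.1895111694256838]
top [[429.2440173372156, 0.0, 272.378398250026], [0.0, 429.2440173372156, 206.46381594670268], [0.0, 0.0, 1.0]] [-0.04371945  0.          0.          0.          0.        ] [ 3.20033667e-01 -1.05179216e-04  1.38242987e+00] [-0.6943933179285181, 0.7132378941019385, -0.06352007105660429, 0.0712378200552211]
```

View pics/scene0.png

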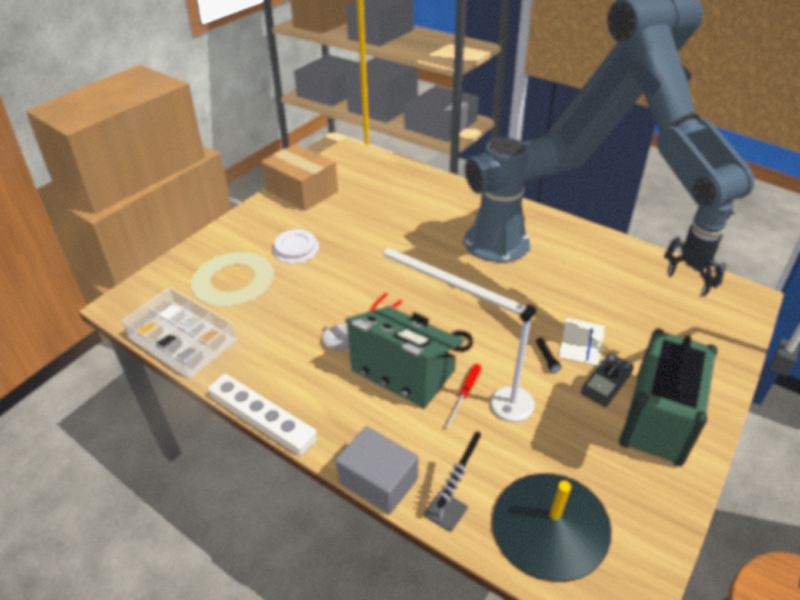

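View pics/top0.png

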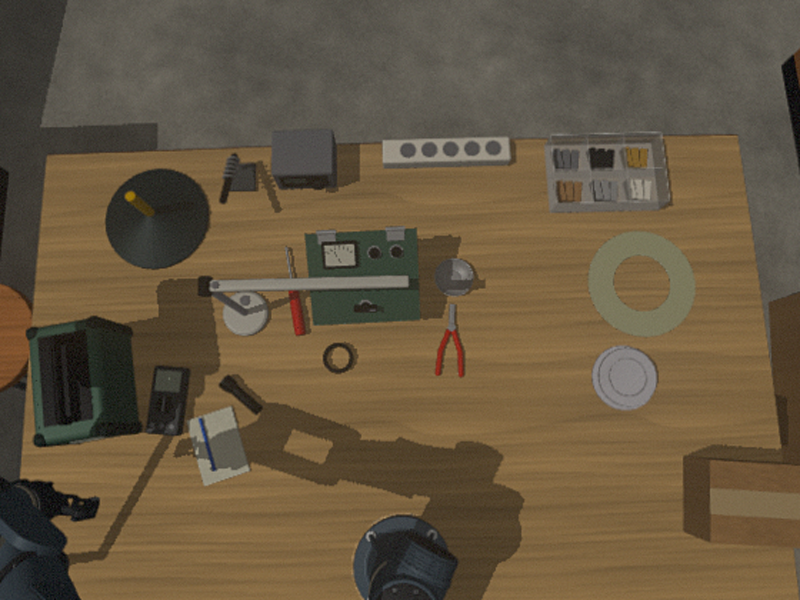

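The top view shows the console at about (305–420, 228–325), with the lamp arm crossing it at row 283 and the wing at (367, 307). The scene view shows the lid from the back at (350–470, 310–400). Next I'll enlarge both.

Run:
```python
from station import cams
import cv2, numpy as np
def crop(n,x0,y0,w,h,k):
    p=cams.snapshot(n)["pixels"][y0:y0+h,x0:x0+w,::-1]
    return cv2.resize(p,None,fx=k,fy=k,interpolation=cv2.INTER_CUBIC)
a=crop("top",205,150,100,90,6); b=crop("scene",230,165,180,135,4)
cv2.imwrite("pics/topc.png",a); cv2.imwrite("pics/scenec.png",b)
```

```text
(no output)
```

View pics/topc.png

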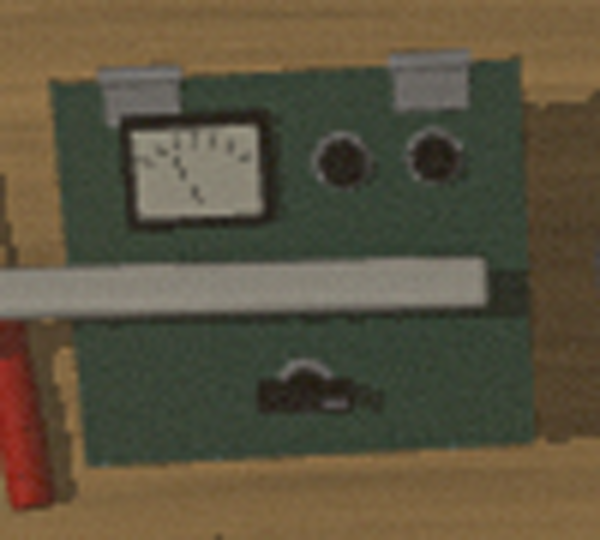

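View pics/scenec.png

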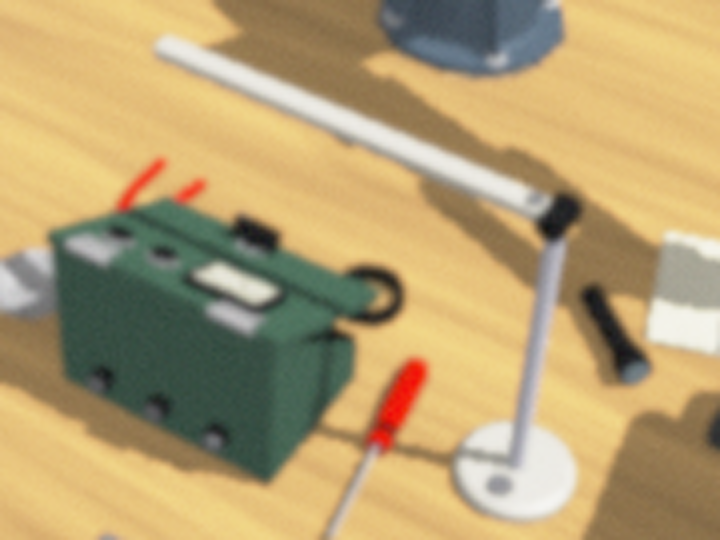

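Top crop: lid corners at (52,82), (520,58), (533,440) and (88,466), the wing from (258,395) to (352,388), and the arm end at (487,281). Scene crop: box bottom rear corners at (270,480) and (67,375), lid front edge corners near (168,200) and (375,288). I'll fit the pose to these.

```bash
cat > h.py <<'E'
import numpy as np, cv2
from scipy.spatial.transform import Rotation as R
from scipy.optimize import least_squares
from station import cams, readout
def proj(c,P):
    M=R.from_quat(c["rotation"]).as_matrix().T
    return cv2.projectPoints(np.array(P,float).reshape(-1,3),cv2.Rodrigues(M)[0],-M@c["eye"],c["intrinsics"],np.array(c["dist"]))[0][:,0]
def con(x,y,yaw): return R.from_euler('z',yaw),np.array([x,y,0])
def lidpose(x,y,yaw,th):
    r,t=con(x,y,yaw)
    # lid x axis (toward hinge) rises 42deg when closed; opening (rot +y) lowers the slope
    rl=r*R.from_euler('y',-np.radians(42)+th)
    return rl,t+r.apply([.072,0,.186])
E
cat > fit.py <<'E'
from h import *
T=cams.snapshot("top"); S=cams.snapshot("scene")
tp=np.array([[52,82],[520,58],[533,440],[88,466],[305,391]])/6+[205-.42,150-.42]
sp=np.array([[270,480],[67,375],[52,235],[270,343],[168,200]])/4+[230-.37,165-.37]
def model(p):
    rl,t=lidpose(*p); r,b=con(*p[:3])
    L=rl.apply([[0,.114,.005],[0,-.114,.005],[-.198,-.114,.005],[-.198,.114,.005],[-.16,0,.028]])+t
    B=r.apply([[.0725,.11,0],[.0725,-.11,0]])+b
    return proj(T,L),proj(S,np.vstack([B,L[1],L[0],L[2]]))
def f(p):
    a,c=model(p); return np.r_[(a-tp).ravel(),(c-sp).ravel()]
q=least_squares(f,[.5,.06,0,.2],loss='soft_l1',f_scale=.7)
print(np.round(q.x,4)); print(np.round(f(q.x).reshape(-1,2),1).tolist())
rl,t=lidpose(*q.x); print("wing",rl.apply([-.16,0,.026])+t,"lidz",rl.apply([0,0,1]),"front",rl.apply([-.198,0,.005])+t)
for k in(0.0,0.15,.3):
  print(k,[np.round((proj(T,rl.apply([[-.16,0,.031]]+R.from_euler('z',-k).apply([[0,s*.024,0]]))+t)[0]-[205-.42,150-.42])*6).tolist() for s in(1,-1)])
g=lambda p:np.r_[(proj(T,[[p[0]+.0,p[1],.314]])-[np.array([487,281])/6+[204.58,149.58]]).ravel(),(proj(S,[[p[0],p[1],.307]])-[np.array([158,48])/4+[229.63,164.63]]).ravel()]
l=least_squares(g,[.5,0.]); print("lamp end",l.x,l.fun)
E
python3 fit.py
```

```text
[0.6153 0.064  0.021  0.1981]
[[-0.6, 0.1], [0.2, 0.3], [0.1, 0.1], [-0.5, -0.6], [-0.3, 1.2], [-0.3, 2.3], [-1.1, 2.0], [-1.5, -1.8], [2.1, -1.2], [-0.8, -0.1]]
wing [0.53639955 0.06234621 0.12680365] lidz [-0.50966412 -0.01072664  0.86030659] front [0.51441809 0.06188358 0.08936569]
0.0 [[255.0, 403.0], [352.0, 398.0]]
0.15 [[255.0, 396.0], [352.0, 405.0]]
0.3 [[256.0, 389.0], [350.0, 411.0]]
lamp end [ 0.55291106 -0.02545582] [-0.1240412  -0.45449861  0.20634828 -0.90850248]
```

Pose found: console about (0.615, 0.064), yaw 0.02, lid about 0.2, latch about 0, lamp arm at x≈0.553. The rows can't tilt the tool, so I'll work from in front of the lamp arm with one open finger. First I'll spin so tool y lies along console x, then move in front of the console.

Request:
{"name": "send_rows", "arguments": {
  "commands": "85 0 0 0 1;85 0 0 0 1;85 0 0 0 1;85 0 0 0 1;85 0 0 0 1;85 0 0 0 1;85 0 0 0 1;85 0 0 0 1;85 0 0 0 1;85 0 0 0 1;85 0 0 0 1;85 0 0 0 1;85 0 0 0 1;85 0 0 0 1;85 0 0 0 1;85 0 0 0 1;85 0 0 0 1;85 0 0 0 0.83"
}}

```text
t: 1.8
tcp_pos: [0.1881, 0.5959, 0.2392]
tool_rot: [0.701, 0.713, -0.0, 0.0]
force: [-0.9, 0.7, 0.3]
finger_gap: 0.995
gripper_force: 0.0
```

Request:
{"name": "send_rows", "arguments": {
  "commands": "85 -1 0.6 0 0;85 -1 0.6 0 0;85 -1 0.6 0 0;85 -1 0.6 0 0;85 -1 0.6 0 0;85 -1 0.6 0 0;85 -1 0.6 0 0;85 -1 0.6 0 0;85 -1 0.6 0 0;85 -1 0.6 0 0;85 -1 0.6 0 0;85 -1 0.6 0 0;85 -1 0.6 0 0;85 -1 0.6 0 0;85 -1 0.6 0 0;85 -1 0.6 0 0;85 -1 0.6 0 0;85 -1 0.6 0 0;85 -1 0.6 0 0;85 -1 0.6 0 0"
}}

```text
t: 3.47
tcp_pos: [0.4367, 0.1999, 0.2394]
tool_rot: [0.7, 0.714, 0.0, 0.0]
force: [-0.0, 0.2, -0.5]
finger_gap: 0.996
gripper_force: 0.0
```

Request:
{"name": "send_rows", "arguments": {
  "commands": "85 -1 0 0 0;85 -1 0 0 0;85 -1 0 0 0;85 -1 0 0 0;85 -1 0 0 0;85 -1 0 0 0;85 0 0 0 0"
}}

```text
t: 4.05
tcp_pos: [0.439, 0.0785, 0.2395]
tool_rot: [0.701, 0.713, -0.0, 0.001]
force: [0.5, 0.8, 0.1]
finger_gap: 0.994
gripper_force: 0.0
```

Run:
```python
from h import *
s=readout.sense(); print({k:np.round(s[k],4).tolist() for k in("t","q","tcp_pos","tool_rot")})
print(np.round(R.from_quat(s["tool_rot"]).as_matrix(),3).tolist())
c=cams.snapshot("scene"); p=c["pixels"][50:250,180:420,::-1]
cv2.imwrite("pics/s1.png",cv2.resize(p,None,fx=3,fy=3,interpolation=cv2.INTER_CUBIC))
t=s["tcp_pos"]
for dz in(-.008,0,.065,.1,.15,.2,.25,.3,.35): print(dz,np.round((proj(c,[t+[0,0,dz],t+[0,.04,dz],t+[0,-.04,dz]])-[180,50])*3).tolist())
w=cams.snapshot("wrist"); cv2.imwrite("pics/w1.png",w["pixels"][:,:,::-1])
```

```text
{'t': 4.05, 'q': [-0.0739, 0.2872, 1.863, -0.0014, 0.9907, -0.0904], 'tcp_pos': [0.439, 0.0785, 0.2395], 'tool_rot': [0.701, 0.7132, -0.0002, 0.0007]}
[[-0.017, 1.0, 0.001], [1.0, 0.017, -0.001], [-0.001, 0.001, -1.0]]
-0.008 [[400.0, 409.0], [429.0, 422.0], [371.0, 397.0]]
0 [[400.0, 404.0], [429.0, 416.0], [371.0, 392.0]]
0.065 [[402.0, 359.0], [432.0, 371.0], [372.0, 347.0]]
0.1 [[403.0, 334.0], [434.0, 346.0], [373.0, 322.0]]
0.15 [[405.0, 297.0], [437.0, 309.0], [374.0, 285.0]]
0.2 [[407.0, 258.0], [439.0, 270.0], [375.0, 247.0]]
0.25 [[408.0, 217.0], [442.0, 229.0], [376.0, 206.0]]
0.3 [[410.0, 175.0], [444.0, 186.0], [377.0, 164.0]]
0.35 [[412.0, 131.0], [447.0, 142.0], [378.0, 120.0]]
```

View pics/s1.png

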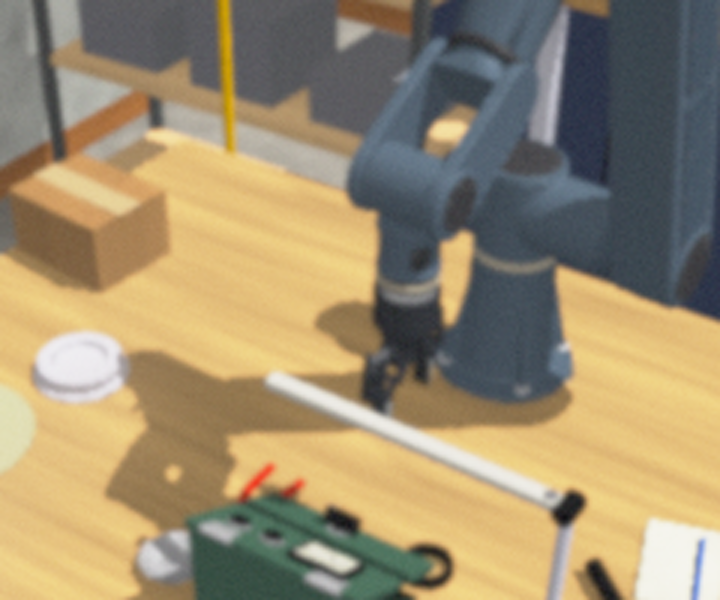

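View pics/w1.png

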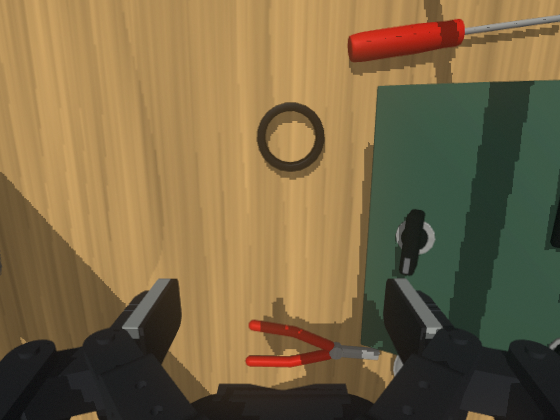

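Scene crop: the wrist above the gripper is a cylinder of about 35 mm radius at lamp height (378–442, 270), so TCP x of about 0.50 clears the lamp arm. Wrist view: the wing is at (413,240), latch about 0.1. I'll press the lid down beside the wing with the far finger's tip.

Request:
{"name": "send_rows", "arguments": {
  "commands": "85 0.8 0 1 0;85 0.9 0 1 0;85 0 0 1 0;85 0 0 1 0;85 0 0 1 0;85 0 0.9 0 0;85 0 0.9 0 0;85 0 1 0 0;85 0 0 0 0"
}}

```text
t: 4.9
tcp_pos: [0.4989, 0.1172, 0.1396]
tool_rot: [0.7, 0.715, 0.003, 0.002]
force: [0.7, 0.7, -0.4]
finger_gap: 0.992
gripper_force: 0.0
```

Request:
{"name": "send_rows", "arguments": {
  "commands": "85 0 0 0.5 0;85 0 0 0.5 0;85 0 0 0.4 0;85 0 0 0.4 0;85 0 0 0.3 0;85 0 0 0.3 0;85 0 0 0 0"
}}

```text
t: 5.48
tcp_pos: [0.4928, 0.116, 0.09]
tool_rot: [0.7, 0.714, -0.001, -0.001]
force: [-0.2, -0.8, 0.2]
finger_gap: 0.993
gripper_force: 0.0
```

Run:
```python
from h import *
p=cams.snapshot("scene")["pixels"][165:265,230:380,::-1]; w=cams.snapshot("wrist")["pixels"][:,:,::-1]
a=cv2.resize(p,(480,320),interpolation=cv2.INTER_CUBIC); cv2.imwrite("pics/s2.png",np.vstack([a,cv2.resize(w[50:],(480,280))]))
s=readout.sense(); print(s["tcp_pos"],s["force"])
```

```text
[0.49352325 0.11602809 0.09097605] [ 0.22453419  0.27309243 -0.67835249]
```

View pics/s2.png

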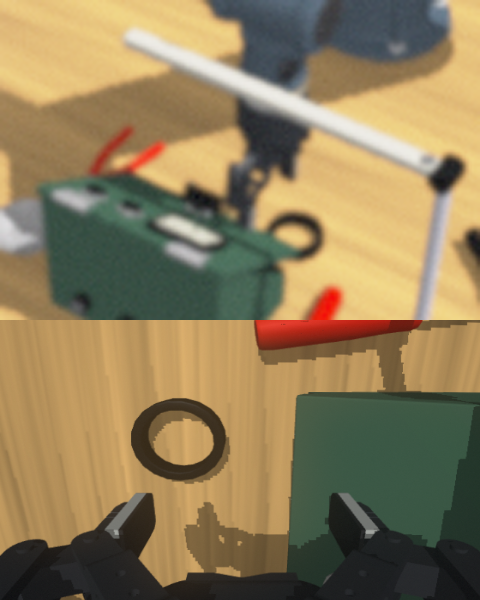

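The finger is over the lid's left front part, beside the wing, and there's no contact force yet. I'll keep lowering in small steps.

Request:
{"name": "send_rows", "arguments": {
  "commands": "85 0 0 0.25 0;85 0 0 0.25 0;85 0 0 0 0"
}}

```text
t: 5.83
tcp_pos: [0.4935, 0.116, 0.0807]
tool_rot: [0.7, 0.714, -0.0, -0.0]
force: [-0.3, -0.4, -0.2]
finger_gap: 0.992
gripper_force: 0.0
```

Request:
{"name": "send_rows", "arguments": {
  "commands": "85 0 0 0.25 0;85 0 0 0.15 0;85 0 0 0 0"
}}

```text
t: 6.08
tcp_pos: [0.4934, 0.1161, 0.0727]
tool_rot: [0.7, 0.714, -0.0, -0.0]
force: [-0.4, 1.1, 0.3]
finger_gap: 0.993
gripper_force: 0.0
```

Request:
{"name": "send_rows", "arguments": {
  "commands": "85 0 0 0.2 0;85 0 0 0 0"
}}

```text
t: 6.25
tcp_pos: [0.4936, 0.1161, 0.0688]
tool_rot: [0.7, 0.714, -0.0, -0.0]
force: [-0.7, -0.8, -0.2]
finger_gap: 0.992
gripper_force: 0.0
```

Request:
{"name": "send_rows", "arguments": {
  "commands": "85 0 0 0.15 0;85 0 0 0 0"
}}

```text
t: 6.42
tcp_pos: [0.4937, 0.1161, 0.0659]
tool_rot: [0.7, 0.714, -0.0, -0.0]
force: [0.1, -0.4, -0.4]
finger_gap: 0.998
gripper_force: 0.0
```

Run:
```python
from h import *
p=cams.snapshot("scene")["pixels"][190:270,235:355,::-1]; w=cams.snapshot("wrist")["pixels"][:,:,::-1]
a=cv2.resize(p,(480,320),interpolation=cv2.INTER_CUBIC); cv2.imwrite("pics/s3.png",np.vstack([a,cv2.resize(w[50:],(480,280))]))
T=cams.snapshot("top"); 
cv2.imwrite("pics/t3.png",cv2.resize(T["pixels"][150:240,205:305,::-1],None,fx=6,fy=6,interpolation=cv2.INTER_CUBIC))
```

```text
(no output)
```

View pics/s3.png

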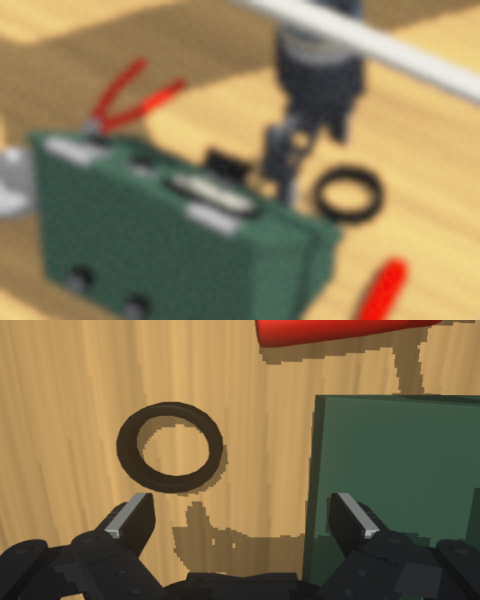

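The lid is going down: in the scene view the gap at its side has nearly closed, and in the wrist view the front edge moved from 298 to 317. I'll continue until the seal pushes back.

Request:
{"name": "send_rows", "arguments": {
  "commands": "85 0 0 0.12 0;85 0 0 0 0"
}}

```text
t: 6.73
tcp_pos: [0.4942, 0.1161, 0.064]
tool_rot: [0.7, 0.714, 0.0, 0.0]
force: [0.5, -1.0, 2.3]
finger_gap: 0.996
gripper_force: 1.1
```

Request:
{"name": "send_rows", "arguments": {
  "commands": "85 0 0 0.12 0;85 0 0 0 0"
}}

```text
t: 6.9
tcp_pos: [0.4949, 0.1161, 0.0622]
tool_rot: [0.7, 0.714, 0.001, 0.001]
force: [-0.6, 0.3, 6.3]
finger_gap: 0.998
gripper_force: 2.4
```

The seal is felt from z≈0.064 (6 N at 0.0622). Next I'll lift off, come in front of the wing's left half, and push it upslope.

Request:
{"name": "send_rows", "arguments": {
  "commands": "85 0 0 -0.7 0;85 0 -0.5 0 0;85 0 -0.5 0 0;85 -0.8 0 0 0;85 -0.8 0 0 0;85 0 0 0 0"
}}

```text
t: 7.4
tcp_pos: [0.4727, 0.0823, 0.0749]
tool_rot: [0.7, 0.714, -0.001, -0.001]
force: [0.8, -0.6, 0.2]
finger_gap: 0.992
gripper_force: 0.0
```

Request:
{"name": "send_rows", "arguments": {
  "commands": "85 0 0.3 0 0;85 0 0.2 0 0;85 0 0 0 0"
}}

```text
t: 7.65
tcp_pos: [0.4854, 0.0843, 0.0753]
tool_rot: [0.7, 0.714, 0.0, 0.0]
force: [0.1, 0.1, -0.1]
finger_gap: 0.993
gripper_force: 0.0
```

Request:
{"name": "send_rows", "arguments": {
  "commands": "85 0 0.2 0 0;85 0 0 0 0"
}}

```text
t: 7.82
tcp_pos: [0.4864, 0.0846, 0.0751]
tool_rot: [0.7, 0.715, -0.002, -0.002]
force: [-3.3, -0.9, 2.4]
finger_gap: 0.991
gripper_force: 2.0
```

Request:
{"name": "send_rows", "arguments": {
  "commands": "85 0 0.2 0 0;85 0 0 0 0"
}}

```text
t: 7.98
tcp_pos: [0.4883, 0.0849, 0.075]
tool_rot: [0.7, 0.715, -0.003, -0.004]
force: [-6.8, -0.6, 4.2]
finger_gap: 0.997
gripper_force: 3.8
```

Request:
{"name": "send_rows", "arguments": {
  "commands": "85 0 0.2 0 0;85 0 0 0 0"
}}

```text
t: 8.15
tcp_pos: [0.4908, 0.0852, 0.0749]
tool_rot: [0.7, 0.715, -0.004, -0.005]
force: [-10.1, 0.8, 4.8]
finger_gap: 0.996
gripper_force: 4.8
```

Run:
```python
from h import *
s=readout.sense(); print(s["tcp_pos"],s["force"],s["ft_torque"],s["finger_gap"])
w=cams.snapshot("wrist")["pixels"][:,:,::-1]
cv2.imwrite("pics/w4.png",cv2.resize(w[150:420,260:560],None,fx=2,fy=2))
```

```text
[0.49083616 0.08519476 0.07488676] [-10.13300409   0.7940728    4.83185905] [ 0.13479486  1.07151672 -0.0216371 ] 0.9963229045743505
```

View pics/w4.png

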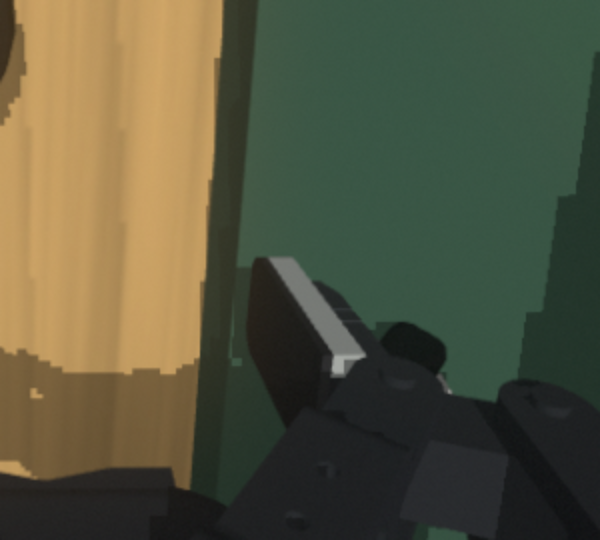

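Wrist view: the wing's left end shows at (410,340) just beyond the finger's knuckle, which is in contact. I'll compute the latch angle from that.

Run:
```python
from h import *
w=cams.snapshot("wrist")
for th in(.0,.022):
  rl,t=lidpose(.6153,.064,.021,th)
  print(th,"front L corner",(proj(w,rl.apply([-.198,.114,.005])+t)-[260,150])*2,"ring",np.round((proj(w,rl.apply([[-.16,.015,.007],[-.145,0,.007]])+t)-[260,150])*2).tolist())
  for k in(0,.2,.4,.6,.8):
    P=rl.apply(np.array([-.16,0,.026])+R.from_euler('z',-k).apply([[-.0055,.024,.005],[.0055,.024,.005],[-.0055,.024,-.017],[.0055,.024,-.017],[0,0,.005]]))+t
    print(k,np.round((proj(w,P)-[260,150])*2).tolist(), np.round(P[:2],4).tolist())
s=readout.sense()["tcp_pos"]
for o in(.043,.057):
  print("tip",o,np.round((proj(w,[s+[o,.011,.008],s+[o,-.011,.008]])-[260,150])*2).tolist())
```

```text
0.0 front L corner [[ 271.13611382 -163.81997699]] ring [[396.0, 341.0], [463.0, 435.0]]
0 [[330.0, 342.0], [393.0, 366.0], [372.0, 297.0], [430.0, 316.0], [343.0, 464.0]] [[0.5431, 0.0865, 0.0983], [0.5513, 0.0867, 0.1057]]
0.2 [[358.0, 349.0], [421.0, 385.0], [397.0, 303.0], [454.0, 332.0], [343.0, 464.0]] [[0.5467, 0.0872, 0.1016], [0.5547, 0.0852, 0.1088]]
0.4 [[386.0, 362.0], [445.0, 408.0], [423.0, 313.0], [477.0, 351.0], [343.0, 464.0]] [[0.5503, 0.0869, 0.1048], [0.558, 0.0828, 0.1116]]
0.6 [[414.0, 380.0], [466.0, 434.0], [448.0, 327.0], [495.0, 374.0], [343.0, 464.0]] [[0.5539, 0.0856, 0.108], [0.5608, 0.0796, 0.1141]]
0.8 [[440.0, 402.0], [482.0, 462.0], [471.0, 346.0], [509.0, 398.0], [343.0, 464.0]] [[0.5572, 0.0835, 0.1109], [0.563, 0.0757, 0.1161]]
0.022 front L corner [[ 262.05818102 -166.09884628]] ring [[392.0, 349.0], [460.0, 444.0]]
0 [[326.0, 352.0], [391.0, 376.0], [367.0, 304.0], [426.0, 323.0], [340.0, 476.0]] [[0.5412, 0.0864, 0.1015], [0.5495, 0.0866, 0.1087]]
0.2 [[355.0, 360.0], [419.0, 396.0], [393.0, 310.0], [451.0, 339.0], [340.0, 476.0]] [[0.5449, 0.0871, 0.1047], [0.5531, 0.0851, 0.1117]]
0.4 [[384.0, 372.0], [445.0, 419.0], [419.0, 320.0], [474.0, 359.0], [340.0, 476.0]] [[0.5486, 0.0869, 0.1079], [0.5564, 0.0827, 0.1145]]
0.6 [[413.0, 390.0], [466.0, 446.0], [445.0, 335.0], [493.0, 382.0], [340.0, 476.0]] [[0.5522, 0.0856, 0.111], [0.5592, 0.0795, 0.1169]]
0.8 [[439.0, 413.0], [482.0, 474.0], [469.0, 354.0], [507.0, 407.0], [340.0, 476.0]] [[0.5556, 0.0834, 0.1138], [0.5615, 0.0756, 0.1188]]
tip 0.043 [[263.0, 255.0], [250.0, 351.0]]
tip 0.057 [[333.0, 256.0], [317.0, 353.0]]
```

The latch is at about 0.2, and the contact is through the finger's knuckle, pressing mostly downward. I'll back off, rise 9 mm so the fingertip itself bears on the wing, and push again nearer the axis.

Request:
{"name": "send_rows", "arguments": {
  "commands": "85 0 -0.5 0 0;85 0 0 -0.45 0;85 -0.1 0 0 0;85 0 0 0 0;85 0 0.5 0 0;85 0 0 0 0"
}}

```text
t: 8.75
tcp_pos: [0.4929, 0.0823, 0.0841]
tool_rot: [0.7, 0.714, -0.003, -0.004]
force: [-7.9, 0.9, 3.8]
finger_gap: 0.997
gripper_force: 4.0
```

Request:
{"name": "send_rows", "arguments": {
  "commands": "85 0 0.2 0 0;85 0 0 0 0"
}}

```text
t: 8.92
tcp_pos: [0.4945, 0.0829, 0.0838]
tool_rot: [0.7, 0.714, -0.005, -0.005]
force: [-11.4, 1.5, 7.2]
finger_gap: 0.996
gripper_force: 5.6
```

Request:
{"name": "send_rows", "arguments": {
  "commands": "85 0 0.2 0 0;85 0 0 0 0"
}}

```text
t: 9.08
tcp_pos: [0.498, 0.0833, 0.0838]
tool_rot: [0.7, 0.714, -0.005, -0.006]
force: [-10.6, 3.3, 6.7]
finger_gap: 0.994
gripper_force: 5.4
```

Request:
{"name": "send_rows", "arguments": {
  "commands": "85 0 0.2 0 0;85 0 0 0 0"
}}

```text
t: 9.25
tcp_pos: [0.5043, 0.0833, 0.0839]
tool_rot: [0.7, 0.714, -0.003, -0.004]
force: [-5.7, 3.4, 2.3]
finger_gap: 0.994
gripper_force: 3.2
```

Request:
{"name": "send_rows", "arguments": {
  "commands": "85 0 0.15 0 0;85 0 0 0 0"
}}

```text
t: 9.42
tcp_pos: [0.5069, 0.0836, 0.0838]
tool_rot: [0.7, 0.714, -0.003, -0.004]
force: [-4.9, 4.9, 2.2]
finger_gap: 0.994
gripper_force: 3.6
```

The wing turned at roughly constant force, and the contact direction now suggests about 0.7 rad. I'll go round to the right of its lower end.

Request:
{"name": "send_rows", "arguments": {
  "commands": "85 0 -0.75 0 0;85 0 -0.75 0 0;85 0 -0.75 0 0;85 -1 0 0 0;85 -1 0 0 0;85 -1 0 0 0;85 0 0 0 0"
}}

```text
t: 10.0
tcp_pos: [0.4704, 0.0186, 0.0847]
tool_rot: [0.701, 0.713, 0.001, 0.002]
force: [-0.3, -0.8, -0.1]
finger_gap: 0.997
gripper_force: 0.0
```

Run:
```python
from h import *
s=readout.sense(); print(s["tcp_pos"],s["force"])
w=cams.snapshot("wrist"); T=cams.snapshot("top")
rl,t=lidpose(.6153,.064,.021,.022)
for k in(.4,.6,.8,1.0):
    P=rl.apply(np.array([-.16,0,.031])+R.from_euler('z',-k).apply([[0,.024,0],[0,-.024,0]]))+t
    print(k,np.round((proj(w,P)-[360,150])*2).tolist())
cv2.imwrite("pics/w5.png",cv2.resize(w["pixels"][150:420,360:,::-1],None,fx=2,fy=2))
```

```text
[0.47038594 0.01861851 0.08472046] [-0.30561477 -0.79621128 -0.08474656]
0.4 [[385.0, -18.0], [214.0, 217.0]]
0.6 [[416.0, -1.0], [193.0, 200.0]]
0.8 [[441.0, 21.0], [175.0, 181.0]]
1.0 [[460.0, 48.0], [161.0, 159.0]]
```

View pics/w5.png

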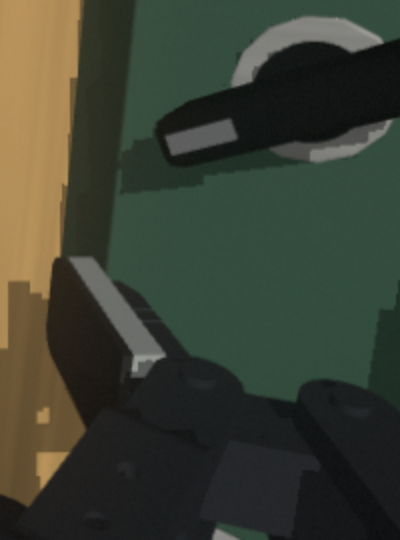

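The wing is already near 1.1 rad, with its lower end at (165,145) and the grey ring beside it. I'll put the finger on its right side, lower, and push left to the stop.

Request:
{"name": "send_rows", "arguments": {
  "commands": "85 0 0.5 0.5 0;85 0 0.43 0.5 0;85 0.4 0 0 0;85 0.3 0 0 0;85 0 0 0 0"
}}

```text
t: 10.52
tcp_pos: [0.4863, 0.0364, 0.0645]
tool_rot: [0.699, 0.715, -0.0, 0.001]
force: [1.3, -7.3, -5.4]
finger_gap: 0.994
gripper_force: 3.8
```

Request:
{"name": "send_rows", "arguments": {
  "commands": "85 0.2 0 0 0;85 0 0 0 0"
}}

```text
t: 10.68
tcp_pos: [0.4856, 0.0387, 0.0642]
tool_rot: [0.7, 0.714, -0.001, 0.001]
force: [0.6, -13.7, -8.1]
finger_gap: 0.999
gripper_force: 7.0
```

Request:
{"name": "send_rows", "arguments": {
  "commands": "85 0.2 0 0 0;85 0 0 0 0"
}}

```text
t: 10.85
tcp_pos: [0.4848, 0.0414, 0.0636]
tool_rot: [0.7, 0.714, -0.003, 0.0]
force: [0.9, -18.6, -14.8]
finger_gap: 0.994
gripper_force: 9.3
```

Request:
{"name": "send_rows", "arguments": {
  "commands": "85 0.2 0 0 0;85 0 0 0 0"
}}

```text
t: 11.02
tcp_pos: [0.4834, 0.0459, 0.0635]
tool_rot: [0.7, 0.714, -0.003, -0.001]
force: [-1.4, -19.6, -6.7]
finger_gap: 0.992
gripper_force: 9.6
```

Request:
{"name": "send_rows", "arguments": {
  "commands": "85 0.15 0 0 0;85 0 0 0 0"
}}

```text
t: 11.18
tcp_pos: [0.4835, 0.0472, 0.0638]
tool_rot: [0.7, 0.714, -0.004, -0.0]
force: [-3.3, -28.3, -8.8]
finger_gap: 0.997
gripper_force: 14.5
```

Force jumped to 28 N with the TCP where I predicted the stop. I'll back off and check with image code.

Request:
{"name": "send_rows", "arguments": {
  "commands": "85 -0.8 0 0 0;85 -0.8 0 0 0;85 0 -0.8 -0.5 0;85 0 -0.8 -0.5 0;85 0 -0.5 -0.5 0;85 0 0 0 0"
}}

```text
t: 11.68
tcp_pos: [0.4413, 0.0195, 0.0959]
tool_rot: [0.7, 0.715, -0.001, -0.001]
force: [-0.6, 1.0, -0.7]
finger_gap: 0.999
gripper_force: 0.0
```

```bash
cat > chk.py <<'E'
from h import *
s=readout.sense(); print(s["t"],s["tcp_pos"],s["force"])
w=cams.snapshot("wrist"); g=cv2.cvtColor(w["pixels"],cv2.COLOR_RGB2GRAY)
def model(th,k):
    rl,t=lidpose(.6153,.064,.021,th)
    z=R.from_euler('z',-k); b=np.array([-.16,0,.026])
    P=[[x,y,h] for x in(-.0055,.0055) for y in(-.024,.024) for h in(-.017,.005)]
    H=cv2.convexHull(proj(w,rl.apply(b+z.apply(P))+t).astype(np.float32)).astype(int)
    return H
H0=np.vstack([model(.01,k) for k in(.9,1.2,1.5,1.7)])
x,y,ww,h=cv2.boundingRect(H0); print(x,y,ww,h)
roi=np.zeros_like(g); cv2.rectangle(roi,(x-12,y-12),(x+ww+12,y+h+12),255,-1)
dark=((w["pixels"].max(2)<45)&(roi>0)).astype(np.uint8)
n,l,st,ce=cv2.connectedComponentsWithStats(dark); i=1+np.argmax(st[1:,4]); print("blob",st[i],ce[i])
for th in(0,.022):
  for k in np.arange(.9,1.71,.1):
    best=max((lambda m:((m&(l==i)).sum()/(m|(l==i)).sum(),dx,dy))(cv2.fillPoly(np.zeros_like(g),[model(th,k)+[dx,dy]],1)>0) for dx in range(-9,10,3) for dy in range(-9,10,3))
    print(th,round(k,1),np.round(best,3))
E
python3 chk.py
```

```text
11.6833 [0.44131679 0.019503   0.09591802] [-0.56646582  0.9877329  -0.65414749]
490 149 162 92
blob [ 489  172   71   47 1930] [530.69740933 196.82487047]
0 0.9 [ 0.536  0.    -9.   ]
0 1.0 [ 0.601 -3.    -9.   ]
0 1.1 [ 0.65  0.   -9.  ]
0 1.2 [ 0.693  0.    -6.   ]
0 1.3 [ 0.728  0.    -3.   ]
0 1.4 [0.741 0.    0.   ]
0 1.5 [0.719 0.    3.   ]
0 1.6 [0.678 0.    6.   ]
0 1.7 [0.633 0.    9.   ]
0.022 0.9 [ 0.522 -6.    -9.   ]
0.022 1.0 [ 0.589 -3.    -9.   ]
0.022 1.1 [ 0.665  0.    -9.   ]
0.022 1.2 [ 0.699  0.    -6.   ]
0.022 1.3 [ 0.728  0.    -3.   ]
0.022 1.4 [0.731 0.    0.   ]
0.022 1.5 [0.706 0.    0.   ]
0.022 1.6 [0.675 0.    6.   ]
0.022 1.7 [0.634 0.    9.   ]
```

Request:
{"name": "send_rows", "arguments": {
  "commands": "85 0.8 0 -1 0;85 0.8 0 -1 0;85 0.8 0 -1 0;85 0 0 -1 0;85 0 0 0 0"
}}

```text
t: 12.15
tcp_pos: [0.4463, 0.0674, 0.1774]
tool_rot: [0.699, 0.715, 0.003, 0.003]
force: [1.8, 0.6, 0.2]
finger_gap: 0.996
gripper_force: 0.0
```

```bash
python3 chk.py
python3 - <<'E'
from h import *
# finer: orientation of the dark wing in the wrist and top pictures against the model
for n in("wrist","top"):
    w=cams.snapshot(n); rl,t=lidpose(.6153,.064,.021,0)
    d=lambda k:proj(w,rl.apply(np.array([-.16,0,.026])+R.from_euler('z',-k).apply([[0,.02,0],[0,-.02,0]]))+t)
    c=proj(w,rl.apply([-.16,0,.022])+t)[0]; r=np.linalg.norm(np.diff(d(1.5),axis=0))*.75
    yy,xx=np.mgrid[:420,:560]; m=(w["pixels"].max(2)<45)&(np.hypot(xx-c[0],yy-c[1])<r)
    p=np.c_[xx[m],yy[m]]; v=np.linalg.svd(p-p.mean(0),full_matrices=False)[2][0]
    print(n,m.sum(),p.mean(0),c,"axis deg",np.degrees(np.arctan2(v[1],v[0]))%180,[(round(k,2),round(np.degrees(np.arctan2(*(np.diff(d(k),axis=0)[0][::-1])))%180,1)) for k in(1.2,1.3,1.4,1.5,1.6)])
E
```

```text
12.15 [0.44634794 0.06743023 0.17744512] [1.81577517 0.60103327 0.1516386 ]
400 212 89 54
blob [ 403  222   83   35 1789] [447.44214645 239.65343767]
0 0.9 [ 0.352 -3.     3.   ]
0 1.0 [0.413 3.    0.   ]
0 1.1 [0.487 0.    0.   ]
0 1.2 [0.595 0.    0.   ]
0 1.3 [0.679 0.    0.   ]
0 1.4 [0.742 0.    0.   ]
0 1.5 [0.737 0.    0.   ]
0 1.6 [0.696 0.    0.   ]
0 1.7 [0.667 3.    0.   ]
0.022 0.9 [0.36 0.   3.  ]
0.022 1.0 [0.425 3.    0.   ]
0.022 1.1 [0.501 0.    0.   ]
0.022 1.2 [ 0.587  0.    -3.   ]
0.022 1.3 [0.676 0.    0.   ]
0.022 1.4 [0.727 0.    0.   ]
0.022 1.5 [0.741 3.    0.   ]
0.022 1.6 [0.691 0.    0.   ]
0.022 1.7 [ 0.661  0.    -3.   ]
wrist 1814 [450.2662624  239.83958104] [445.49636269 239.53706441] axis deg 7.203468463789198 [(1.2, np.float64(172.9)), (1.3, np.float64(178.3)), (1.4, np.float64(3.7)), (1.5, np.float64(9.0)), (1.6, np.float64(14.1))]
top 39 [255.84615385 210.46153846] [255.49018871 211.83372136] axis deg 76.39885581301031 [(1.2, np.float64(61.4)), (1.3, np.float64(67.8)), (1.4, np.float64(74.3)), (1.5, np.float64(80.9)), (1.6, np.float64(87.7))]
```

The latch reads about 1.45 ± 0.05. There's plenty of time, so I'll press it once more against the stop to be sure.

Request:
{"name": "send_rows", "arguments": {
  "commands": "85 -0.8 0 0.5 0;85 -0.8 0 1 0;85 -0.8 0 1 0;85 0 0 1 0;85 0 0 1 0;85 0 0 1 0;85 0 0.6 0.1 0;85 0 0.6 0 0;85 0 0.6 0 0;85 0 0 0 0"
}}

```text
t: 13.13
tcp_pos: [0.4829, 0.0181, 0.061]
tool_rot: [0.7, 0.714, 0.001, 0.001]
force: [1.1, -0.5, 0.1]
finger_gap: 0.995
gripper_force: 0.0
```

Request:
{"name": "send_rows", "arguments": {
  "commands": "85 0.6 0 0 0;85 0.6 0 0 0;85 0.2 0 0 0;85 0 0 0 0"
}}

```text
t: 13.47
tcp_pos: [0.4782, 0.0469, 0.0616]
tool_rot: [0.7, 0.714, -0.001, -0.001]
force: [-1.5, -2.1, -1.4]
finger_gap: 0.997
gripper_force: 0.5
```

Request:
{"name": "send_rows", "arguments": {
  "commands": "85 0.2 0 0 0;85 0 0 0 0"
}}

```text
t: 13.63
tcp_pos: [0.4782, 0.0484, 0.0618]
tool_rot: [0.701, 0.714, -0.002, -0.0]
force: [-3.5, -16.3, -2.2]
finger_gap: 0.997
gripper_force: 7.8
```

Request:
{"name": "send_rows", "arguments": {
  "commands": "85 0.2 0 0 0;85 0 0 0 0;85 0 0 0 0"
}}

```text
t: 13.88
tcp_pos: [0.4783, 0.0497, 0.0618]
tool_rot: [0.702, 0.713, -0.003, 0.0]
force: [-4.5, -28.4, -1.7]
finger_gap: 0.996
gripper_force: 14.3
```

Request:
{"name": "send_rows", "arguments": {
  "commands": "85 0.08 0 0 0;85 0 0 0 0;85 0 0 0 0"
}}

```text
t: 14.13
tcp_pos: [0.4782, 0.0501, 0.0618]
tool_rot: [0.702, 0.712, -0.004, 0.0]
force: [-5.4, -34.6, -1.8]
finger_gap: 0.997
gripper_force: 17.2
```

Stiffness is linear up to 34 N, so the latch is on its stop. I'll retreat clear and do a last check.

Request:
{"name": "send_rows", "arguments": {
  "commands": "85 -0.8 0 0 0;85 -0.8 0 0 0;85 0 -0.8 -0.5 0;85 0 -0.8 -0.5 0;85 0 -0.2 -0.5 0;85 0.8 0 -1 0;85 0.8 0 -1 0;85 0.6 0 -1 0;85 0 0 -1 0;85 0 0 0 0;85 0 0 0 0"
}}

```text
t: 15.05
tcp_pos: [0.4444, 0.0678, 0.1736]
tool_rot: [0.7, 0.715, 0.001, 0.001]
force: [0.4, 0.3, 0.8]
finger_gap: 0.995
gripper_force: 0.0
```

```bash
python3 chk.py | grep -v "0.9\|1.0 \|1.7"
python3 - <<'E'
from h import *
w=cams.snapshot("wrist"); px=w["pixels"].astype(int)
# lid front edge: model for lid=0 / .022 against wood->green step along image rows
for y in(.1,.02):
  for th in(0,.022,.05):
    rl,t=lidpose(.6153,.064,.021,th); print(y,th,np.round(proj(w,rl.apply([-.198,y,.005])+t)[0],1))
  r=int(proj(w,rl.apply([-.198,y,.005])+t)[0][1]); print("g-r row",r,[(c,int((px[r,c,1]-px[r,c,0])),int(px[r,c,1])) for c in range(355,400,3)])
E
```

```text
406 214 90 56
0 1.1 [0.504 0.    0.   ]
0 1.2 [0.59 0.   0.  ]
0 1.3 [0.691 0.    0.   ]
0 1.4 [0.742 0.    0.   ]
0 1.5 [0.737 0.    0.   ]
0 1.6 [0.698 0.    0.   ]
0.022 1.1 [0.513 0.    0.   ]
0.022 1.2 [0.596 0.    0.   ]
0.022 1.3 [0.686 0.    0.   ]
0.022 1.4 [0.739 0.    0.   ]
0.022 1.5 [0.721 3.    0.   ]
0.022 1.6 [0.686 3.    0.   ]
0.1 0 [420.3  83.1]
0.1 0.022 [418.1  82.7]
0.1 0.05 [415.3  82. ]
g-r row 82 [(355, -36, 140), (358, -34, 137), (361, -36, 134), (364, -36, 143), (367, -37, 148), (370, -37, 145), (373, -37, 146), (376, -38, 146), (379, -38, 148), (382, -38, 150), (385, -36, 146), (388, -38, 147), (391, -37, 147), (394, -34, 139), (397, -34, 133)]
0.02 0 [408.7 198.8]
0.02 0.022 [406.5 199.9]
0.02 0.05 [403.8 201.3]
g-r row 201 [(355, -33, 129), (358, -33, 128), (361, -32, 126), (364, -36, 142), (367, -38, 148), (370, -38, 149), (373, -39, 148), (376, -36, 148), (379, -36, 144), (382, -38, 144), (385, -35, 141), (388, -37, 143), (391, -36, 143), (394, 3, 55), (397, 5, 54)]
```

Run:
```python
from h import *
w=cams.snapshot("wrist"); px=w["pixels"].astype(int)
for r in(83,140,200): print(r,px[r-2:r+3,390:430,1].mean(0).astype(int).tolist())
for y in(.1,.06,.02): print([np.round(proj(w,lidpose(.6153,.064,.021,th)[0].apply([-.198,y,.005])+lidpose(.6153,.064,.021,th)[1])[0],1).tolist() for th in(0,.022,.05)])
```

```text
83 [146, 147, 146, 144, 142, 140, 137, 133, 133, 133, 134, 136, 138, 124, 81, 56, 53, 53, 53, 53, 53, 54, 51, 51, 52, 52, 51, 49, 48, 47, 48, 63, 81, 81, 81, 80, 80, 80, 80, 80]
140 [139, 136, 134, 135, 137, 139, 136, 113, 112, 98, 55, 54, 54, 54, 54, 53, 53, 53, 51, 48, 47, 48, 47, 47, 47, 54, 72, 81, 81, 80, 80, 80, 80, 80, 80, 79, 80, 80, 80, 79]
200 [144, 144, 143, 89, 67, 56, 54, 55, 54, 50, 49, 49, 49, 49, 49, 49, 49, 48, 48, 52, 70, 83, 81, 80, 81, 81, 81, 81, 80, 80, 81, 80, 79, 80, 80, 80, 80, 79, 79, 80]
[[421.8, 82.9], [419.5, 82.4], [416.8, 81.8]]
[[415.8, 143.4], [413.5, 143.8], [410.8, 144.3]]
[[410.0, 198.9], [407.8, 200.0], [405.1, 201.4]]
```

The lid's front edge matches lid = 0 at all three rows (421, 416, 410), so it's flush. I'll hand it in.

```bash
python3 -c "
from station import sign_off
print(sign_off())"
```

```text
the job is handed in; nothing more can be done
None
```

The lid is down flush on its seal (the camera check matches fully closed), the wing latch is turned clockwise to its stop, and nothing around the console was knowingly touched; I handed the job in at about 15 s.

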